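Weigh the sample jar on the beam balance

ROBOT

A 7-joint arm with a two-finger parallel gripper is mounted at the origin on the work surface. World frame = base frame: x ahead of the robot, y to its left, z up, the work surface at z = 0. Lengths are in mm, angles in rad, forces in N, time in s.
With the tool pointing down it reaches from about 400 to 850 mm from the base axis. Payload 10.4 kg.
Tool frame: the origin (TCP) lies on the centre line of the jaws, within the pads' length; the fingertips stand 25 mm ahead of it and the grasp point (between the pads) lies 6 mm ahead of it (manip.tip_extent is the z of the fingertips in the tool frame, in mm); z points along the fingers, y is the line along which they close (so a half turn about z gives the same grasp; the last joint's range is limited). The gripper opens to 87 mm and grips with 3 to 60 N. Pads are 19 mm wide; open, the fingers measure 117 mm over their backs; the gripper's body (75 mm by 190 mm) begins 51 mm behind the grasp point.
Start: joints at [-1.303, 0.332, -0.065, 1.46, 0.022, 1.35, -0.088], TCP at [179.185, 598.784, 247.576] pointing down, gripper open.
Joint ranges: [-2.6, 2.6], [-0.5, 2.12], [-1.47, 1.34], [0.16, 2.42], [-1.27, 4.41], [0.06, 2.06], [-2.6, 2.6]. Speed limits (rad/s): [2.22, 2.22, 2.79, 2.79, 3.14, 3.14, 3.14].

INTERFACE

Orientations are given as a unit quaternion [w, x, y, z].
In Python, from cell import manip gives the robot as it stands. The module is installed in compiled form; this text tells all that it offers.
- The arm moves only by the tool send_rows, never from a script. Its arguments are lists of equal length, an entry for each row: "claw": the gripper command: -1 is shut, 1 is fully open, values between are in proportion; "slide": the shift along the tool's x, y, z in cm, a list of three; "rot": the turn, a rotation vector about the tool's x, y, z in rad, a list of three. A call has 1 to 12 rows; each row is the pose to reach, as a shift and turn from the pose commanded when the call began, along the tool's axes at that moment; what a row does not reach only later rows make up. A row lasts 1/8 s, in which the tool goes at most 62.5 mm and 10.7 degrees, less where a joint would pass 70% of its speed; a pose out of reach is approached as far as the arm can. A call with a gripper value outside its range is refused whole. The fingers move at their own pace and stop on an object; "grip_force" is the grip in N (left out, the last holds). Time passes only in rows, so rows that repeat a pose let the fingers close. It gives the time, the measured TCP pose, the force, the opening and the grip force at its end, in the units of the state.
- manip.read_state(): the state, without advancing time (a new reading comes with each control period).
- manip.snapshot(name): name is "scene" or "side" or "wrist"; returns a dict with "frame" (400x640x3 uint8, red, green, blue), "camera_matrix" (3x3 intrinsics, pixels), "xyz" and "orientation" of the camera in the world. Camera axes: x right, y down, z forward; pixel columns grow to the right and rows downward; lengths in mm; the calibration is good to about 2 mm. A picture is of the moment at which its call begins. There is no depth.
- manip.close_job(): hands the job in; it is judged then, once.
The state is a dict: "time_s": time; "joints": joint angles; "dq": joint speeds; "joint_efforts": joint torques, N m; "tool_pos": TCP position; "tcp_rot": TCP orientation; "contact_force": force on the tool from outside, world axes, zero at the start; "moment": the same for the moment, N m; "opening": finger opening in mm; "gripper_force": force on a finger pad.
Only numpy, scipy, OpenCV 4.12 (cv2) and the standard library are available. Lean on these libraries where they do the work, as an engineer would, in place of code of your own. Each camera call takes 0.05 s, during which the arm holds its last target. There are 200 camera calls.

TASK

Weigh the short, wide sample jar: set it gently, upright in the middle of the pan of the beam balance and let go of it, then slide the poise along the beam until the beam comes to rest level by itself, with its pointer on the long centre line of the index plate. Leave the jar standing on the pan, touch nothing at the end, and do not disturb the tall bottle, the beaker or the marker pen.

Things in the scene. Friction and masses are not known exactly. Their poses are not given: they have to be found in the camera images.
- jar_mid (a point): sample jar: white plastic screw-cap jar, round, 58 mm in diameter and 70 mm tall, short and wide, standing upright on the bench to the robot's left; this point is its centre, 35 mm above its underside; z up its axis. Its contents, so its mass, vary: 0.17 to 0.27 kg.
- jar: the same jar; origin at the centre of its underside
- tall_mid (a point): tall bottle, not to be moved: white plastic, 42 mm in diameter, 105 mm tall, narrow, standing near the jar (the two may change places); this point is its centre, 52 mm above its underside
- beaker: empty glass beaker, not to be moved: 64 mm in diameter, 85 mm tall, behind the balance; origin at the centre of its underside
- marker: marker pen lying on the bench between robot and balance, not to be moved: 125 mm long, 15 mm thick; origin under its middle, x along it
- balance: beam balance with a grey base 110 x 390 x 24 mm; origin on the bench right under the beam's pivot, which is 85 mm up between two cheeks 99 mm high; y points along the beam to the pan side (robot's left), x away from the robot. The beam is a 12 mm square aluminium bar reaching 140 mm from the pivot to the pan and 240 mm the other way.
- pan_top (a point): centre of the upper face of the pan: plain flat steel disc, 130 mm in diameter, 6 mm thick, fixed on the beam 140 mm from the pivot, 126 mm above the bench when level. It tilts with the beam and moves up and down with it, 11 mm each way; the jar does not slip on it. The further from the pivot the load stands, the more it weighs down.
- poise_knob (a point): the poise: steel block on the beam (36 across the beam, 30 along it, 34 mm high), 0.3 kg, with an upright square grip on top, 20 mm across, 22 mm along the beam, 50 mm tall. This point is in the grip, 30 mm above the block and 20 mm below the grip's top; y to the pan. It rises and falls with the beam, up to 15 mm each way. Pinch or push it from above; while held the beam cannot settle.
- poise (a joint): place of the poise along the beam, m: 0 (30 mm from the pivot) to 0.16, growing away from the pan; slides stiffly (about 1 N) and stays where it is left. At the start it is between 0.027 and 0.047. With the jar in the middle of the pan the beam levels with the poise somewhere between 0.08 and 0.125, further out for a heavier jar.
- beam (a joint): tilt of the beam, rad: 0 level, positive when the pan is low and the poise end high; padded stops at -0.08 (as it starts, pan empty and high) and +0.08. Let go, it settles within about 1 s; between the stops, with the jar on, 1 mm of poise travel away from the pan lowers the reading by about 0.004 rad.
- index_line (a point): middle of the long black line, at pivot height (85 mm), on the white upright index plate at the end of the base away from the pan, 262 mm from the pivot; the plate is 36 mm wide, its top 112 mm above the bench
- pointer_tip (a point): tip of the thin dark pointer at the end of the beam, 264 mm from the pivot, in front of the index plate; when it is at the height of the long line the beam is level, 21 mm up or down at the stops

How it is judged:
By the outcome, as a careful person would: the job done as asked, in the order asked, and still so for the second after the job is handed in, with the robot touching nothing.
It also fails if it takes over 70 s, if anything falls off the work surface, if the arm or the gripper's body presses on something with over 40 N, if the wrist force passes 120 N, or if a joint passes its speed limit or range.

## Working session

There is one attempt and no reset: what is moved stays moved. The work goes in short steps, Python scripts to look and compute and a tool call to move; the robot and the scene stay as the last step left them, time stands still between calls to the robot, and variables do not carry over. Pictures are saved under pics/ and viewed, at most 13 in all, crops included, and the job is handed in when it is done.

Besides the shell and the picture viewer there is one more tool, called after "Request:" as a command line: name --argument value ..., lists and objects as JSON in quotes. send_rows: Moves the arm, as the interface text tells. Its arguments: {"type":"object","properties":{"claw":{"type":"array","items":{"type":"number"}},"slide":{"type":"array","items":{"type":"array","items":{"type":"number"}}},"rot":{"type":"array","items":{"type":"array","items":{"type":"number"}}},"grip_force":{"type":"number"}},"required":["claw","slide","rot"]}

```bash
mkdir -p pics; python3 - <<'E'
from cell import manip
import cv2,numpy as np
s=manip.read_state(); print(s['time_s'],s['tool_pos'],s['tcp_rot'],s['opening'],manip.tip_extent)
for n in ['scene','side']:
    d=manip.snapshot(n); cv2.imwrite(f'pics/{n}0.png',d['frame'][...,::-1]); np.savez(f'{n}0.npz',**d)
    print(n,d['camera_matrix'],d['xyz'],d['orientation'])
E
```

```text
0.0 [179.10617056 598.41798495 246.76990355] [-6.15872819e-05  1.44874728e-01  9.89449755e-01 -7.00916319e-04] 87.13888780272622 25.0
scene [[449.50248934   0.         321.1036047 ]
 [  0.         449.50248934 199.49563725]
 [  0.           0.           1.        ]] [1404.18142116  176.69488995  781.49820356] [-0.27695048  0.55533066  0.71002041 -0.33283226]
side [[458.6277904    0.         325.2560591 ]
 [  0.         458.6277904  199.25718491]
 [  0.           0.           1.        ]] [ -25.76277132 -817.25002658  701.15246114] [-0.47261352  0.82358112 -0.27097138  0.15787687]
```

View pics/scene0.png

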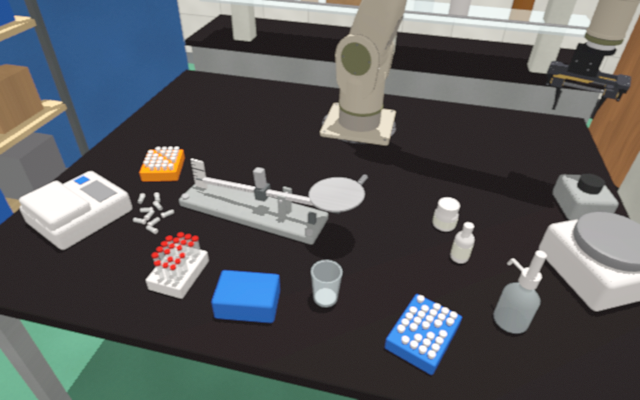

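View pics/side0.png

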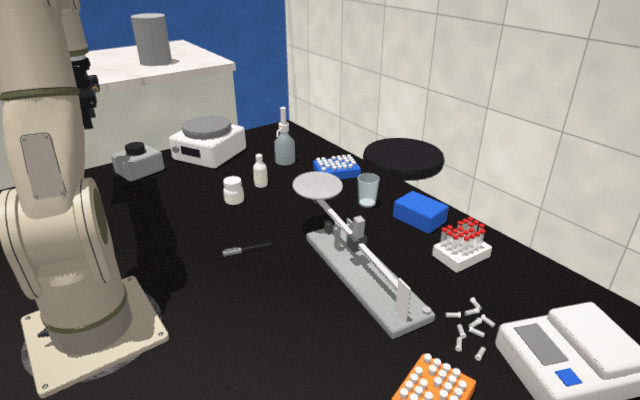

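Scene: jar about (446,214), bottle (462,243), pan (337,194), grip (260,178), index plate (198,172), beaker (326,284). Side: jar (233,190), bottle (260,171), pan (318,186), grip (358,228), marker (247,249).

```bash
cat > h.py <<'E'
import cv2,numpy as np
from scipy.spatial.transform import Rotation as R
from cell import manip
def rot(q): return R.from_quat(np.array(q)[[1,2,3,0]]).as_matrix()
def ray(d,uv):
    v=np.linalg.inv(d['camera_matrix'])@np.array([uv[0],uv[1],1.]); v=rot(d['orientation'])@v
    return np.array(d['xyz']),v/np.linalg.norm(v)
def plane(d,uv,z):
    o,v=ray(d,uv); return o+v*(z-o[2])/v[2]
def tri(d1,p1,d2,p2):
    a=[];b=[]
    for d,p in((d1,p1),(d2,p2)):
        o,v=ray(d,p); P=np.eye(3)-np.outer(v,v); a.append(P); b.append(P@o)
    x=np.linalg.lstsq(np.vstack(a),np.hstack(b),rcond=None)[0]
    e=np.linalg.norm(a[0]@x-b[0]); return x,e
def proj(d,X):
    c=rot(d['orientation']).T@(np.array(X)-d['xyz']); u=d['camera_matrix']@c; return u[:2]/u[2]
def blob(d,seed,box,thr=120):
    f=d['frame']; g=f.min(2); m=np.zeros(g.shape,np.uint8); x,y,w,h=box
    m[y:y+h,x:x+w]=(g[y:y+h,x:x+w]>thr)
    n,l,s,c=cv2.connectedComponentsWithStats(m); i=l[seed[1],seed[0]]
    return (l==i).astype(np.uint8),s[i],c[i]
E
python3 - <<'E'
from h import *
S=np.load('scene0.npz');D=np.load('side0.npz')
def both(name,a,b,t=110):
    r=[blob(S,*a,t),blob(D,*b,t)]
    for m,s,c in r: print(name,s,c.round(1))
    x,e=tri(S,r[0][2],D,r[1][2]); print(name,x.round(1),'err',round(e,1)); return r
both('jar',((446,214),(425,190,40,45)),((233,192),(215,170,32,40)),70)
both('tall',((462,248),(445,218,35,50)),((260,178),(250,150,22,42)),70)
p=both('pan',((337,192),(300,170,72,42)),((318,186),(288,165,58,42)),90)
for q,d in zip(p,(S,D)):
    c=max(cv2.findContours(q[0],cv2.RETR_EXTERNAL,cv2.CHAIN_APPROX_NONE)[0],key=len)
    e=cv2.fitEllipse(cv2.convexHull(c)); print(e, plane(d,e[0],137).round(1))
a=S['frame'][140:245,170:370,::-1];b=D['frame'][160:340,270:450,::-1]
cv2.imwrite('pics/c.png',np.vstack([cv2.resize(a,(800,420),interpolation=2)[:, :800][:, :],]))
o=np.zeros((600,800,3),np.uint8);o[:210,:400]=cv2.resize(a,(400,210));o[:540,400:]=0
o=np.hstack([np.vstack([cv2.resize(a,(400,210)),np.zeros((190,400,3),np.uint8)]),cv2.resize(b,(400,400))])
cv2.imwrite('pics/c.png',o)
E
```

```text
jar [432 197  29  35 785] [446.1 213.9]
jar [223 175  21  30 544] [232.7 190. ]
jar [467.  305.5  35.2] err 0.5
tall [450 221  25  43 748] [462.9 243.5]
tall [253 153  15  35 413] [259.7 171.8]
tall [581.2 344.2  46.2] err 0.4
pan [ 300  174   68   38 1855] [334.  194.7]
pan [ 292  165   54   42 1322] [318.6 184.3]
pan [587.3  32.1 134.7] err 1.9
((334.545654296875, 194.77090454101562), (38.44392776489258, 78.57652282714844), 70.31771850585938) [592.3  32.7 137. ]
((320.2217102050781, 183.06890869140625), (44.232017517089844, 56.22492980957031), 62.61528778076172) [591.9  34.2 137. ]
```

View pics/c.png

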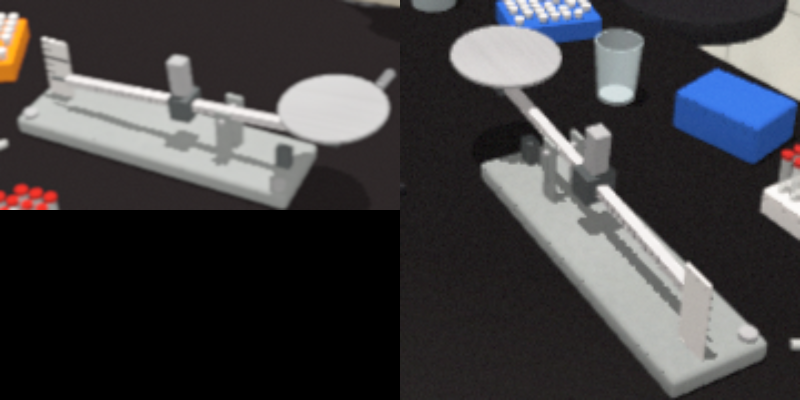

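The crop shows the pan, poise grip (top about scene (259.5,170.5), side (359,218.5)) and index plate (top about scene (197.5,161), side (404.5,281.5)).

```bash
python3 - <<'E'
from h import *
S=np.load('scene0.npz');D=np.load('side0.npz')
P=[]
for d,seed,box in((S,(337,192),(300,165,80,55)),(D,(318,186),(285,155,70,55))):
    m,s,c=blob(d,seed,box,100)
    m=cv2.morphologyEx(m,cv2.MORPH_CLOSE,np.ones((3,3)));m=cv2.morphologyEx(m,cv2.MORPH_OPEN,cv2.getStructuringElement(2,(15,15)))
    c=max(cv2.findContours(m,0,1)[0],key=len);e=cv2.fitEllipse(c);P.append(e[0]);print(e,plane(d,e[0],136).round(1))
pan,e=tri(S,P[0],D,P[1]);print('pan',pan.round(1),e)
g,e=tri(S,(259.5,170.5),D,(359.1,218.5));print('grip top',g.round(1),e)
i,e=tri(S,(197.5,161),D,(404.5,281.5));print('plate top',i.round(1),e)
u=(pan-i)[:2];L=np.linalg.norm(u);print('len',L,'yaw of y axis',np.degrees(np.arctan2(u[1],u[0])))
u/=L;n=np.array([u[1],-u[0]]);print('grip off-line',(g-i)[:2]@n,'from plate',(g-i)[:2]@u, 'pivot', pan[:2]-140*u)
E
```

```text
((332.5541687011719, 195.78817749023438), (35.2613639831543, 65.58357238769531), 76.7463607788086) [596.   28.8 136. ]
((317.28564453125, 184.96551513671875), (28.320621490478516, 48.55974197387695), 92.21299743652344) [580.8  31.8 136. ]
pan [585.2  30.8 131.9] 4.978754793043568
grip top [ 555.4 -164.1  144.3] 0.6149630043699391
plate top [ 513.3 -353.2  111.7] 0.5875574313766747
len 390.69402327788 yaw of y axis 79.39247074536668
grip off-line 6.572635449690424 from plate 193.60391109704528 pivot [ 559.39961469 -106.82199239]
```

```bash
python3 - <<'E'
from h import *
S=np.load('scene0.npz');D=np.load('side0.npz')
pan,e=tri(S,(337,194),D,(317.8,185.2));print('pan',pan.round(1),e)
def edges(d,box,thr):
    x,y,w,h=box;g=d['frame'].min(2)[y:y+h,x:x+w];return g
# rim crossing rows through centre: horizontal/vertical profiles
for d,(u,v) in((S,(337,194)),(D,(318,185))):
    g=d['frame'].min(2);print(g[v,u-40:u+40:1].tolist());print(g[v-28:v+28,u].tolist())
i=np.array([513.3,-353.2]);y=np.array([np.cos(np.radians(77.4)),np.sin(np.radians(77.4))])
c=np.r_[i+398.3*y,137];print('predicted pan',c)
t=np.linspace(0,6.283,9)
for d in(S,D): print(proj(d,c).round(1),[proj(d,c+65*np.array([np.cos(a),np.sin(a),0])).round(1).tolist() for a in t[:-1]])
E
```

```text
pan [584.3  36.1 133.1] 1.198554185341301
[89, 64, 49, 44, 41, 38, 36, 37, 38, 35, 52, 114, 182, 212, 216, 215, 215, 215, 214, 214, 214, 214, 214, 214, 214, 213, 214, 214, 214, 214, 214, 214, 214, 214, 214, 214, 214, 214, 213, 214, 214, 214, 214, 214, 214, 214, 213, 212, 212, 212, 212, 212, 212, 212, 214, 213, 214, 214, 216, 215, 215, 216, 215, 216, 216, 214, 200, 156, 82, 38, 39, 41, 38, 42, 40, 41, 38, 41, 40, 41]
[41, 40, 41, 40, 40, 41, 40, 41, 42, 38, 59, 146, 212, 219, 218, 218, 217, 216, 216, 215, 213, 213, 215, 215, 215, 214, 214, 214, 214, 213, 212, 212, 211, 213, 213, 212, 214, 214, 212, 212, 214, 214, 214, 210, 190, 153, 101, 64, 43, 40, 39, 40, 41, 41, 41, 40]
[29, 30, 27, 31, 30, 28, 23, 25, 27, 27, 31, 31, 32, 25, 108, 202, 210, 210, 209, 207, 210, 207, 209, 210, 207, 208, 207, 208, 207, 205, 205, 203, 205, 208, 211, 209, 210, 210, 208, 208, 207, 209, 209, 209, 206, 209, 207, 208, 206, 204, 208, 208, 207, 206, 204, 207, 208, 203, 204, 206, 206, 208, 207, 201, 164, 26, 20, 24, 23, 26, 23, 33, 25, 27, 26, 27, 21, 27, 22, 54]
[118, 230, 242, 223, 243, 189, 160, 92, 76, 67, 60, 61, 57, 52, 123, 207, 209, 205, 205, 204, 205, 204, 201, 206, 207, 208, 206, 208, 207, 210, 209, 211, 212, 213, 210, 212, 214, 210, 213, 211, 208, 177, 129, 139, 139, 130, 80, 37, 27, 29, 28, 21, 25, 28, 30, 24]
predicted pan [600.18645305  35.50764628 137.        ]
[335. 197.] [[328.9, 214.7], [351.0, 212.8], [362.8, 201.6], [357.9, 188.5], [340.6, 180.9], [320.3, 182.5], [307.8, 192.5], [310.8, 206.0]]
[322.5 182. ] [[342.0, 175.3], [326.1, 170.9], [308.3, 172.9], [298.0, 180.2], [301.8, 189.1], [318.5, 194.1], [337.8, 191.8], [347.2, 183.8]]
```

```bash
python3 - <<'E'
from h import *
S=np.load('scene0.npz');D=np.load('side0.npz')
C=[];
from scipy.optimize import least_squares
K=[]
for d,seed,box in((S,(337,192),(290,165,90,55)),(D,(318,186),(282,158,75,55))):
    m,s,c=blob(d,seed,box,165)
    m=cv2.morphologyEx(m,cv2.MORPH_OPEN,cv2.getStructuringElement(2,(11,11)))
    c=max(cv2.findContours(m,0,1)[0],key=len)[:,0].astype(float);e=cv2.fitEllipse(c.astype(np.float32));C.append(e[0]);print(e,cv2.boundingRect(c.astype(np.float32)),plane(d,e[0],137).round(1));K.append((d,c))
print('pan',tri(S,C[0],D,C[1]))
# base outline corners (top edge z=24) : grey mask
for n,d in(('s',S),('d',D)):
    f=d['frame'].astype(int);g=f.min(2)
    m=(g>75).astype(np.uint8); box=(165,140,170,105) if n=='s' else (295,215,145,125)
    x,y,w,h=box; mm=np.zeros_like(m);mm[y:y+h,x:x+w]=m[y:y+h,x:x+w]
    mm=cv2.morphologyEx(mm,cv2.MORPH_CLOSE,np.ones((5,5)))
    nn,l,s,c=cv2.connectedComponentsWithStats(mm);i=1+np.argmax(s[1:,4]);ct=max(cv2.findContours((l==i).astype(np.uint8),0,1)[0],key=len)
    print(n,s[i],cv2.approxPolyDP(ct,3,True)[:,0].tolist())
E
```

```text
((336.1787414550781, 193.8419647216797), (32.28595733642578, 54.63454055786133), 87.995849609375) (309, 178, 55, 33) [587.9  35.7 137. ]
((317.2203674316406, 184.80982971191406), (25.79564094543457, 48.374019622802734), 91.2682113647461) (293, 172, 49, 27) [580.1  31.  137. ]
pan (array([583.43841946,  35.21327664, 133.85782298]), np.float64(0.37977054939074195))
s [ 178  158  157   87 6870] [[178, 199], [182, 206], [311, 244], [328, 213], [334, 212], [334, 177], [316, 182], [303, 196], [293, 194], [286, 186], [281, 190], [270, 189], [262, 167], [254, 168], [254, 184], [207, 177], [203, 161], [190, 158], [194, 183]]
d [ 306  215  129  124 6256] [[306, 234], [307, 240], [392, 338], [433, 320], [430, 307], [364, 244], [364, 219], [360, 215], [346, 220], [329, 215], [332, 223], [327, 225], [333, 226], [332, 233], [322, 229]]
```

```bash
python3 - <<'E'
from h import *
S=np.load('scene0.npz');D=np.load('side0.npz')
def l(d,a,b,z):
    A,B=plane(d,a,z),plane(d,b,z);v=(B-A)[:2];print(A.round(1),B.round(1),np.linalg.norm(v).round(1),np.degrees(np.arctan2(v[1],v[0])).round(2))
l(D,(392,338),(307,240),0)   # near-robot long edge bottom
l(S,(182,206),(311,244),0)  # far long edge, bottom
l(S,(190,158),(203,161),112) 
l(D,(391,338),(433,321),0)
for a in ([513.3,-353.2,112],): print(proj(S,a),proj(D,a))
# balance hypotheses: plate top predicted for origin/yaw from pan
for yaw in (77.4,78.5,79.5):
    y=np.array([np.cos(np.radians(yaw)),np.sin(np.radians(yaw))]); x=np.array([y[1],-y[0]]);p=np.array([583.4,35.2])-136.7*y
    print(yaw,p.round(1))
    for n,(a,b,z) in dict(c1=(-55,-255,0),c2=(55,-255,0),plate=(0,-262,112)).items():
        for b2 in ((b,) ):
            X=np.r_[p+a*x+b2*y,z];print(n,proj(S,X).round(1),proj(D,X).round(1))
E
```

```text
[ 472.6 -373.9    0. ] [527.4   4.9   0. ] 382.7 81.78
[ 574.8 -386.4    0. ] [628.1 -13.3   0. ] 376.9 81.87
[ 505.3 -377.8  112. ] [ 509.5 -338.7  112. ] 39.3 84.01
[ 471.  -372.7    0. ] [ 574.  -390.8    0. ] 104.6 -9.99
[197.26548706 160.97543283] [404.22652844 281.26677995]
77.4 [553.6 -98.2]
c1 [219.2 181.2] [368.5 332.5]
c2 [195.2 202.4] [414.4 316.7]
plate [199.8 157.5] [398.3 284.9]
78.5 [556.1 -98.8]
c1 [217.4 182.5] [372.  331.8]
c2 [193.8 204.1] [417.1 315.3]
plate [198.  158.9] [401.6 283.8]
79.5 [558.5 -99.2]
c1 [215.8 183.7] [375.1 331. ]
c2 [192.5 205.6] [419.5 314. ]
plate [196.4 160.3] [404.6 282.8]
```

```bash
cat >> h.py <<'E'
def go(target,yaw=None,tilt=None):
    """slide(cm)/rot for a world TCP target; yaw: world angle (deg) of tool y"""
    s=manip.read_state();T=rot(s['tcp_rot']);d=T.T@(np.array(target)-s['tool_pos'])/10
    r=np.zeros(3)
    if yaw is not None:
        a=np.radians(yaw);y=np.array([np.cos(a),np.sin(a),0]);z=np.array([0,0,-1.]);W=np.c_[np.cross(y,z),y,z]
        if tilt: W=R.from_rotvec(tilt*np.array([-np.sin(a),np.cos(a),0])).as_matrix()@W
        r=R.from_matrix(T.T@W).as_rotvec()
    print('t',round(s['time_s'],2),'pos',np.round(s['tool_pos'],1),'F',np.round(s['contact_force'],1),'open',round(s['opening'],1),'slide',d.round(2),'rot',r.round(3))
E
python3 -c "
from h import *
go([467,305.5,150],81.7);go([467,305.5,41],81.7)"
```

```text
t 0.1 pos [179.1 598.5 246.9] F [ 0.  -1.1  0.3] open 87.0 slide [-35.98 -19.8    9.71] rot [-0.001 -0.    -0.146]
t 0.1 pos [179.1 598.5 246.9] F [ 0.  -1.1  0.3] open 87.0 slide [-35.98 -19.79  20.61] rot [-0.001 -0.    -0.146]
```

Request:
send_rows --claw '[1, 1, 1, 1, 1, 1, 1, 1, 1, 1, 1, 1]' --slide '[[-4, -2.2, 1], [-8, -4.4, 2], [-12, -6.6, 3], [-16, -8.8, 4], [-20, -11, 5], [-24, -13.2, 6], [-28, -15.4, 7], [-32, -17.6, 8], [-34, -18.7, 9], [-36, -19.8, 9.7], [-36, -19.8, 9.7], [-36, -19.8, 9.7]]' --rot '[[0, 0, -0.02], [0, 0, -0.04], [0, 0, -0.06], [0, 0, -0.08], [0, 0, -0.1], [0, 0, -0.12], [0, 0, -0.146], [0, 0, -0.146], [0, 0, -0.146], [0, 0, -0.146], [0, 0, -0.146], [0, 0, -0.146]]'

```text
time_s: 1.6
tool_pos: [466.6, 306.7, 150.6]
tcp_rot: [-0.0, 0.072, 0.997, 0.0]
contact_force: [0.9, 0.5, 0.6]
opening: 87.2
gripper_force: 0.0
```

```bash
python3 -c "
from h import *
go([467,305.5,41],81.7)
d=manip.snapshot('wrist');cv2.imwrite('pics/w1.png',d['frame'][...,::-1]);np.savez('w1.npz',**d)
print(d['xyz'],proj(d,[467,305.5,70]),proj(d,[581,344,105]))"
```

```text
t 1.6 pos [466.6 306.7 150.6] F [0.9 0.5 0.6] open 87.2 slide [-0.06 -0.12 10.96] rot [ 0.    -0.001  0.001]
[387.69861007 317.32676662 288.04022968] [321.39806455 216.08087665] [395.28762068 369.62636023]
```

View pics/w1.png

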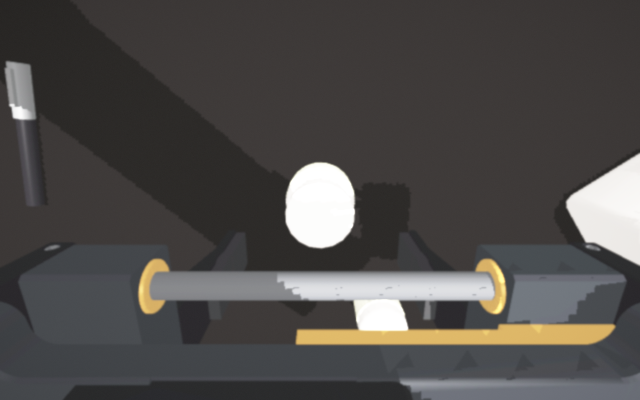

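Wrist view: the jar blob spans columns 286–356, rows 162–248 (centre about (321,205)); the bottle's top is at (381,315), marker at the left.

```bash
python3 -c "
from h import *
d=dict(np.load('w1.npz'))
m,s,c=blob(d,(321,205),(250,130,140,135),190);print(s,c,plane(d,c,36),plane(d,(321,205),35),proj(d,[467,305.5,35]))
go([467,305.5,41],81.7)"
```

```text
[ 286  163   69   85 4764] [319.71179681 205.29617968] [469.48629514 303.63472663  36.        ] [469.70447248 304.70973974  35.        ] [321.46118242 201.89093005]
t 1.65 pos [466.6 307.  150.7] F [-0.3  0.4  0.9] open 87.2 slide [-0.07 -0.14 10.97] rot [ 0.001 -0.     0.001]
```

Request:
send_rows --claw '[1, 1, 1, 1, 1, 1, -1, -1, -1, -1, -1, -1]' --slide '[[-0.1, -0.2, 2.5], [-0.2, -0.2, 5], [-0.2, -0.2, 7.5], [-0.2, -0.2, 10], [-0.2, -0.2, 11], [-0.2, -0.2, 11], [-0.2, -0.2, 11], [-0.2, -0.2, 11], [-0.2, -0.2, 11], [-0.2, -0.2, 11], [-0.2, -0.2, 11], [-0.2, -0.2, 11]]' --rot '[[0, 0, 0], [0, 0, 0], [0, 0, 0], [0, 0, 0], [0, 0, 0], [0, 0, 0], [0, 0, 0], [0, 0, 0], [0, 0, 0], [0, 0, 0], [0, 0, 0], [0, 0, 0]]' --grip_force 15

```text
time_s: 3.15
tool_pos: [469.1, 303.8, 40.9]
tcp_rot: [0.0, 0.072, 0.997, 0.0]
contact_force: [-1.4, -1.1, 4.9]
opening: 57.4
gripper_force: 15.0
```

```bash
python3 -c "
from h import *
go([467,305.5,250],81.7);go([584,39,250],81.7)"
```

```text
t 3.15 pos [469.1 303.8  40.9] F [-1.4 -1.1  4.9] open 57.4 slide [  0.23   0.15 -20.91] rot [0. 0. 0.]
t 3.15 pos [469.1 303.8  40.9] F [-1.4 -1.1  4.9] open 57.4 slide [-15.19 -24.53 -20.92] rot [0. 0. 0.]
```

Request:
send_rows --claw '[-1, -1, -1, -1, -1, -1, -1, -1, -1, -1, -1, -1]' --slide '[[0, 0, -1], [0, 0, -4], [0, 0, -8], [0, 0, -12], [0, 0, -16], [-1.5, -2.5, -20], [-4, -6.5, -21], [-7, -11.3, -21], [-10, -16.2, -21], [-13, -21, -21], [-15.2, -24.5, -21], [-15.2, -24.5, -21]]' --rot '[[0, 0, 0], [0, 0, 0], [0, 0, 0], [0, 0, 0], [0, 0, 0], [0, 0, 0], [0, 0, 0], [0, 0, 0], [0, 0, 0], [0, 0, 0], [0, 0, 0], [0, 0, 0]]'

```text
time_s: 4.65
tool_pos: [584.4, 34.8, 250.6]
tcp_rot: [-0.0, 0.076, 0.997, -0.001]
contact_force: [0.1, 1.8, -2.0]
opening: 57.1
gripper_force: 15.0
```

```bash
python3 - <<'E'
from h import *
go([584,39,250],81.7)
d=manip.snapshot('scene');e=manip.snapshot('side')
np.savez('s2.npz',**d);np.savez('d2.npz',**e)
o=np.hstack([cv2.resize(d['frame'][90:250,250:410],(400,400)),cv2.resize(e['frame'][90:250,240:400],(400,400))])
cv2.imwrite('pics/c2.png',o[...,::-1])
E
```

```text
t 4.65 pos [584.4  34.8 250.6] F [ 0.1  1.8 -2. ] open 57.1 slide [0.11 0.41 0.06] rot [-0.002  0.    -0.006]
```

View pics/c2.png

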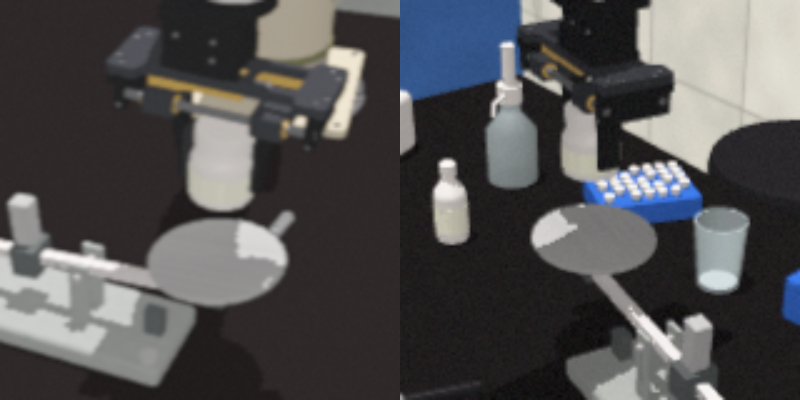

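```bash
python3 - <<'E'
from h import *
go([582.9,31.9,183],81.7,-0.08)
E
```

```text
t 4.75 pos [583.7  39.4 250.4] F [-0.3  0.7 -3.1] open 57.5 slide [-0.03 -0.75  6.74] rot [-0.08  -0.001 -0.001]
```

Request:
send_rows --claw '[-1, -1, -1, -1, -1, -1]' --slide '[[0, -0.3, 2], [0, -0.6, 4], [0, -0.7, 6], [0, -0.75, 6.7], [0, -0.75, 6.7], [0, -0.75, 6.7]]' --rot '[[-0.03, 0, 0], [-0.06, 0, 0], [-0.08, 0, 0], [-0.08, 0, 0], [-0.08, 0, 0], [-0.08, 0, 0]]'

```text
time_s: 5.5
tool_pos: [583.4, 32.6, 184.5]
tcp_rot: [0.003, 0.072, 0.997, 0.04]
contact_force: [-0.3, 0.0, -2.0]
opening: 56.8
gripper_force: 15.0
```

```bash
python3 - <<'E'
from h import *
go([582.9,31.9,178],81.7,-0.08)
go([584,38.7,167],81.7,0)
go([584.9,45.2,156],81.7,0.08)
d=manip.snapshot('scene');e=manip.snapshot('side')
o=np.hstack([cv2.resize(d['frame'][120:220,280:380],(400,400)),cv2.resize(e['frame'][120:220,265:365],(400,400))])
cv2.imwrite('pics/c3.png',o[...,::-1])
E
```

```text
t 5.5 pos [583.4  32.6 184.5] F [-0.3  0.  -2. ] open 56.8 slide [ 0.04 -0.13  0.64] rot [0.    0.001 0.001]
t 5.5 pos [583.4  32.6 184.5] F [-0.3  0.  -2. ] open 56.8 slide [0.03 0.47 1.79] rot [0.08  0.001 0.001]
t 5.5 pos [583.4  32.6 184.5] F [-0.3  0.  -2. ] open 56.8 slide [0.03 1.03 2.94] rot [0.16  0.001 0.001]
```

View pics/c3.png

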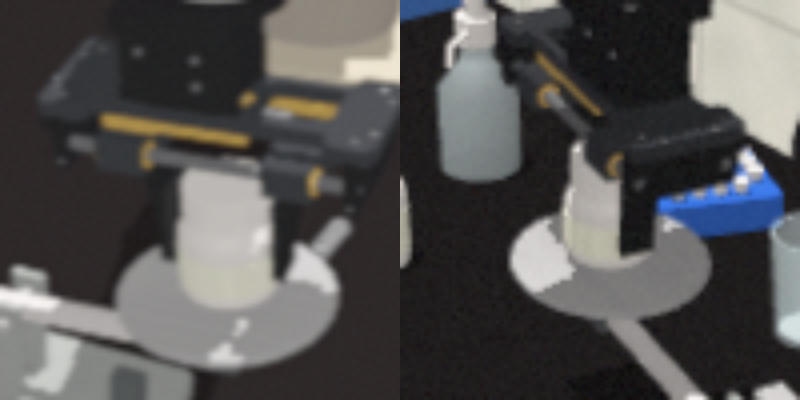

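Pan spans about x 309–365 (scene) and 392–443/… (side); the jar hovers slightly toward the robot of centre. I'll measure it from the edges.

```bash
python3 - <<'E'
from h import *
d=manip.snapshot('scene');e=manip.snapshot('side')
np.savez('s3.npz',**d);np.savez('d3.npz',**e)
for f,rows,c0,c1 in((d['frame'],range(178,198,2),305,370),(e['frame'],range(166,190,2),290,345)):
    for r in rows: print(r,f[r,c0:c1].min(1).tolist())
s=manip.read_state();T=rot(s['tcp_rot'])
for k in(35,20,10,0):
    X=np.array(s['tool_pos'])+T@[0,0,41-k];print(k,X.round(1),proj(d,X).round(1),proj(e,X).round(1))
E
```

```text
178 [39, 41, 40, 42, 37, 35, 30, 26, 26, 27, 28, 27, 26, 26, 29, 34, 42, 47, 81, 137, 172, 180, 181, 183, 184, 185, 186, 185, 185, 186, 187, 187, 187, 187, 187, 187, 187, 189, 204, 222, 226, 212, 164, 88, 39, 35, 32, 33, 35, 36, 39, 38, 39, 45, 75, 121, 152, 162, 164, 164, 153, 126, 84, 49, 38]
180 [40, 39, 39, 41, 35, 32, 29, 27, 28, 28, 29, 25, 26, 28, 34, 37, 40, 49, 86, 139, 171, 179, 181, 183, 185, 187, 187, 188, 189, 191, 192, 193, 192, 193, 192, 191, 190, 192, 208, 219, 210, 186, 144, 79, 40, 34, 31, 37, 64, 89, 85, 56, 63, 107, 138, 150, 160, 165, 156, 131, 93, 54, 39, 40, 40]
182 [39, 40, 41, 41, 39, 35, 28, 28, 26, 27, 35, 56, 87, 115, 117, 84, 49, 49, 83, 135, 168, 176, 179, 182, 184, 185, 187, 188, 189, 191, 191, 192, 192, 191, 189, 189, 189, 196, 203, 199, 185, 169, 134, 76, 37, 35, 30, 55, 123, 182, 204, 189, 158, 152, 163, 168, 162, 142, 108, 65, 40, 40, 40, 39, 42]
184 [40, 41, 38, 40, 36, 28, 26, 27, 47, 85, 120, 138, 145, 144, 130, 98, 69, 64, 83, 130, 164, 174, 177, 178, 180, 182, 183, 184, 185, 186, 187, 187, 187, 187, 186, 186, 185, 186, 186, 184, 180, 168, 134, 
[... 4581 characters left out ...]
, 212, 209, 211, 210, 209, 207, 208, 193, 140, 118, 128, 143, 149, 157, 160, 160, 159, 164, 160, 162, 158, 158, 146, 134, 127, 117, 117, 118, 116, 117, 117, 118, 118, 116, 119, 120, 117, 116, 114, 118, 117, 115, 97, 30, 25]
188 [28, 24, 40, 109, 191, 212, 212, 212, 210, 209, 212, 210, 211, 210, 212, 212, 210, 194, 120, 117, 118, 118, 118, 120, 120, 121, 120, 119, 120, 117, 119, 120, 120, 117, 120, 121, 117, 119, 121, 116, 115, 118, 118, 117, 117, 116, 117, 116, 118, 115, 117, 111, 78, 28, 26]
35 [583.3  32.5 178. ] [336.  178.3] [317.8 170. ]
20 [583.5  33.7 163.1] [336.2 183.7] [317.6 175.1]
10 [583.6  34.5 153.1] [336.4 187.2] [317.5 178.4]
0 [583.7  35.3 143.1] [336.5 190.7] [317.4 181.7]
```

Request:
send_rows --claw '[-1, -1, -1, -1, -1, -1, -1, -1, -1]' --slide '[[-0.2, 0.1, 0.2], [-0.2, 0.1, 0.4], [-0.2, 0.1, 0.6], [-0.2, 0.2, 0.9], [-0.2, 0.35, 1.2], [-0.2, 0.45, 1.5], [-0.2, 0.6, 1.8], [-0.2, 0.7, 2.0], [-0.2, 0.7, 2.0]]' --rot '[[0, 0, 0], [0, 0, 0], [0, 0, 0], [0.02, 0, 0], [0.04, 0, 0], [0.06, 0, 0], [0.08, 0, 0], [0.09, 0, 0], [0.09, 0, 0]]'

```text
time_s: 6.82
tool_pos: [586.2, 40.5, 164.0]
tcp_rot: [-0.0, 0.072, 0.997, -0.005]
contact_force: [0.4, 1.0, -0.9]
opening: 57.0
gripper_force: 15.0
```

```bash
python3 - <<'E'
from h import *
go([586.9,46.2,155],81.7,0.08)
d=manip.snapshot('scene');e=manip.snapshot('side')
o=np.hstack([cv2.resize(d['frame'][140:240,170:370],(400,200)),cv2.resize(e['frame'][120:220,265:365],(400,400))[:200]])
o=np.hstack([cv2.resize(d['frame'][140:220,180:380],(500,200)),cv2.resize(e['frame'][140:220,270:370],(250,200))])
o=np.vstack([o,np.hstack([cv2.resize(e['frame'][200:320,320:440],(360,360)),np.zeros((360,390,3),np.uint8)])])
cv2.imwrite('pics/c4.png',o[...,::-1])
E
```

```text
t 6.83 pos [586.2  40.5 164. ] F [ 0.4  1.  -0.9] open 57.0 slide [0.01 0.59 0.89] rot [ 0.07  -0.     0.001]
```

View pics/c4.png

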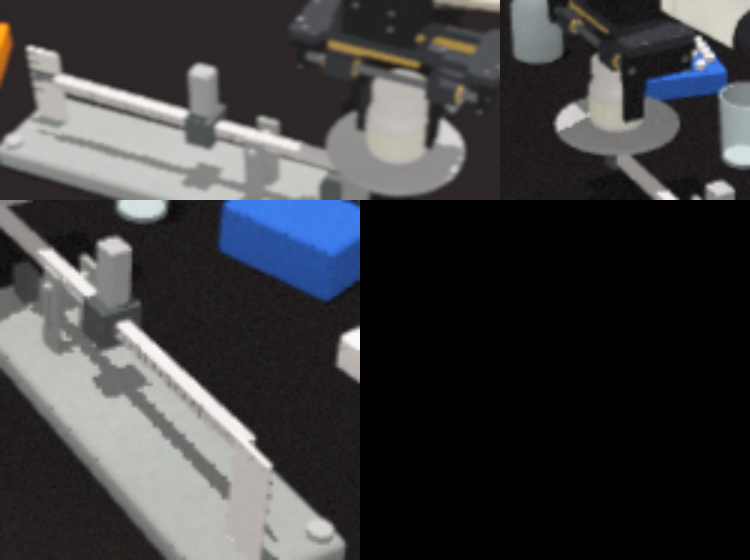

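Jar sits on the pan and is centred (scene jar 366–430 in pan 326–466; side jar 590–645 in pan 555–680), and the beam end has risen. Continue to the lower stop, release, retreat up.

Request:
send_rows --claw '[-1, -1, -1, -1, -1]' --slide '[[0, 0.15, 0.2], [0, 0.3, 0.45], [0, 0.45, 0.7], [0, 0.5, 0.8], [0, 0.5, 0.8]]' --rot '[[0.02, 0, 0], [0.04, 0, 0], [0.06, 0, 0], [0.07, 0, 0], [0.07, 0, 0]]'

```text
time_s: 7.55
tool_pos: [586.8, 45.4, 155.9]
tcp_rot: [-0.003, 0.072, 0.997, -0.04]
contact_force: [0.3, 1.0, -0.9]
opening: 57.4
gripper_force: 15.0
```

Request:
send_rows --claw '[0.45, 0.6, 0.8, 1, 1, 1, 1, 1, 1, 1, 1, 1]' --slide '[[0, 0, 0], [0, 0, 0], [0, 0, 0], [0, 0, 0], [0, 0, 0], [0, 0, -1], [0, 0, -3], [0, 0, -5], [0, 0, -7], [0, 0, -9], [0, 0, -11], [0, 0, -11]]' --rot '[[0, 0, 0], [0, 0, 0], [0, 0, 0], [0, 0, 0], [0, 0, 0], [0, 0, 0], [0, 0, 0], [0, 0, 0], [0, 0, 0], [0, 0, 0], [0, 0, 0], [0, 0, 0]]'

```text
time_s: 9.05
tool_pos: [588.9, 53.8, 267.7]
tcp_rot: [-0.001, 0.072, 0.997, -0.039]
contact_force: [0.2, -0.4, -0.6]
opening: 87.2
gripper_force: 0.0
```

```bash
python3 - <<'E'
from h import *
d=manip.snapshot('scene');e=manip.snapshot('side')
np.savez('s5.npz',**d);np.savez('d5.npz',**e)
# poise estimate at +0.08: pivot+poise; grip knob world
a=np.radians(81.7);yb=np.array([np.cos(a),np.sin(a),0]);p=np.array([563.8,-99.5,85])
for r in(61,65): 
    X=p-yb*(r*.997-65*.08)+np.array([0,0,65+r*.08]);print('top',X, proj(d,X),proj(e,X))
o=np.hstack([cv2.resize(d['frame'][130:230,180:380],(500,250)),cv2.resize(e['frame'][130:230,270:370],(250,250))])
o=np.vstack([o,np.hstack([cv2.resize(e['frame'][200:300,320:440],(408,340)),cv2.resize(d['frame'][150:210,185:245],(342,340))])])
cv2.imwrite('pics/c5.png',o[...,::-1])
go([556,-160,250],81.7)
E
```

```text
top [ 555.77134117 -154.53445581  154.88      ] [262.70023976 167.73244599] [356.43274203 212.50460531]
top [ 555.19564864 -158.48068466  155.2       ] [261.22836445 167.25089014] [357.36942325 213.21203467]
t 9.15 pos [588.   53.6 265.5] F [ 0.4 -0.3 -1.3] open 87.3 slide [  0.09 -21.4    3.26] rot [-0.08 -0.    0.  ]
```

View pics/c5.png

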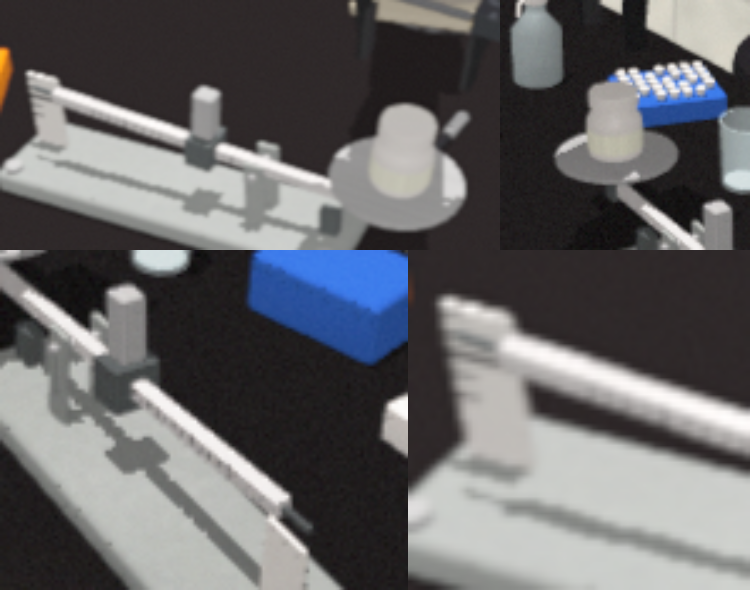

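```bash
python3 - <<'E'
from h import *
d=dict(np.load('s5.npz'));e=dict(np.load('d5.npz'))
g,err=tri(d,(262.4,166.8),e,(357.4,212.6));print(g,err)
a=np.radians(81.7);yb=np.array([np.cos(a),np.sin(a),0])
k=g-14*np.array([.08*yb[0],.08*yb[1],1]);print('tcp',k)
go(k+[0,0,90],81.7,.08);go(k,81.7,.08)
E
```

```text
[ 555.45511721 -156.47739676  156.36480904] 1.2386722622159507
tcp [ 555.29343826 -157.58566565  142.36480904]
t 9.15 pos [588.   53.6 265.5] F [ 0.4 -0.3 -1.3] open 87.3 slide [  0.2  -21.03   5.  ] rot [ 0. -0.  0.]
t 9.15 pos [588.   53.6 265.5] F [ 0.4 -0.3 -1.3] open 87.3 slide [  0.19 -20.32  13.98] rot [ 0. -0.  0.]
```

Request:
send_rows --claw '[1, 1, 1, 1, 1, 1, 1, 1, 1, 1, 1, 1]' --slide '[[0, -3, 0], [0, -7, 0], [0, -11, 0.5], [0, -15, 1.5], [0.2, -19, 3], [0.2, -21, 5], [0.2, -20.9, 7], [0.2, -20.7, 9], [0.2, -20.5, 11], [0.2, -20.4, 13], [0.2, -20.3, 14], [0.2, -20.3, 14]]' --rot '[[0, 0, 0], [0, 0, 0], [0, 0, 0], [0, 0, 0], [0, 0, 0], [0, 0, 0], [0, 0, 0], [0, 0, 0], [0, 0, 0], [0, 0, 0], [0, 0, 0], [0, 0, 0]]'

```text
time_s: 10.65
tool_pos: [554.8, -157.4, 141.6]
tcp_rot: [-0.004, 0.072, 0.997, -0.04]
contact_force: [-0.2, 0.1, 1.0]
opening: 86.8
gripper_force: 0.0
```

Request:
send_rows --claw '[0.2, -0.2, -0.4, -1, -1, -1, -1]' --slide '[[0, 0, 0], [0, 0, 0], [0, 0, 0], [0, 0, 0], [0, 0, 0], [0, 0, 0], [0, 0, 0]]' --rot '[[0, 0, 0], [0, 0, 0], [0, 0, 0], [0, 0, 0], [0, 0, 0], [0, 0, 0], [0, 0, 0]]' --grip_force 5

```text
time_s: 11.52
tool_pos: [555.4, -157.4, 142.4]
tcp_rot: [-0.003, 0.072, 0.997, -0.04]
contact_force: [-0.7, 0.2, 0.4]
opening: 24.8
gripper_force: 0.0
```

```bash
python3 - <<'E'
from h import *
s=manip.read_state();p=np.array(s['tool_pos'])
a=np.radians(81.7);yb=np.array([np.cos(a),np.sin(a),0])
t=p-yb*70;t[2]-=4;go(t,81.7,0)
E
```

```text
t 11.53 pos [ 555.4 -157.4  142.4] F [-0.7  0.2  0.4] open 24.8 slide [ 0.   -6.95  0.96] rot [-0.08 -0.    0.  ]
```

Request:
send_rows --claw '[-1, -1, -1, -1, -1, -1, -1, -1, -1, -1, -1, -1]' --slide '[[0, 0, 0], [0, 0, 0], [0, -0.4, 0.1], [0, -1.1, 0.2], [0, -1.9, 0.3], [0, -2.7, 0.4], [0, -3.5, 0.5], [0, -4.3, 0.6], [0, -5.1, 0.7], [0, -5.9, 0.8], [0, -6.6, 0.9], [0, -7, 0.9]]' --rot '[[0, 0, 0], [0, 0, 0], [0, 0, 0], [-0.01, 0, 0], [-0.02, 0, 0], [-0.03, 0, 0], [-0.04, 0, 0], [-0.05, 0, 0], [-0.06, 0, 0], [-0.07, 0, 0], [-0.08, 0, 0], [-0.08, 0, 0]]'

```text
time_s: 13.02
tool_pos: [545.0, -228.0, 138.8]
tcp_rot: [-0.0, 0.073, 0.997, -0.0]
contact_force: [1.4, 1.2, -2.5]
opening: 21.8
gripper_force: 5.0
```

Request:
send_rows --claw '[-1, -0.4, -0.3, -0.2, -0.1, 0, 0, 0, 0, 0]' --slide '[[0, 0, 0], [0, 0, 0], [0, 0, 0], [0, 0, 0], [0, 0, 0], [0, 0, -1], [0, 0, -2.5], [0, 0, -4], [0, 0, -5.5], [0, 0, -7]]' --rot '[[0, 0, 0], [0, 0, 0], [0, 0, 0], [0, 0, 0], [0, 0, 0], [0, 0, 0], [0, 0, 0], [0, 0, 0], [0, 0, 0], [0, 0, 0]]'

```text
time_s: 14.28
tool_pos: [545.3, -227.2, 210.4]
tcp_rot: [0.0, 0.072, 0.997, 0.0]
contact_force: [0.4, 0.1, -0.1]
opening: 43.4
gripper_force: 0.0
```

Request:
send_rows --claw '[0, 0, 0, 0, 0, 0]' --slide '[[0, 0, 0], [0, 0, 0], [0, 0, 0], [0, 0, 0], [0, 0, 0], [0, 0, 0]]' --rot '[[0, 0, 0], [0, 0, 0], [0, 0, 0], [0, 0, 0], [0, 0, 0], [0, 0, 0]]'

```text
time_s: 15.02
tool_pos: [545.2, -227.2, 208.9]
tcp_rot: [-0.0, 0.072, 0.997, 0.0]
contact_force: [-0.4, -0.4, 1.0]
opening: 43.5
gripper_force: 0.0
```

```bash
python3 - <<'E'
from h import *
d=manip.snapshot('scene');e=manip.snapshot('side')
np.savez('s6.npz',**d);np.savez('d6.npz',**e)
o=np.hstack([cv2.resize(d['frame'][130:230,180:380],(500,250)),cv2.resize(e['frame'][130:230,270:370],(250,250))])
o=np.vstack([o,np.hstack([cv2.resize(e['frame'][200:300,340:440],(340,340)),cv2.resize(d['frame'][150:210,185:245],(410,340))])])
cv2.imwrite('pics/c6.png',o[...,::-1])
print(manip.read_state()['tool_pos'])
E
```

```text
[ 545.19254392 -227.18001111  209.00175379]
```

View pics/c6.png

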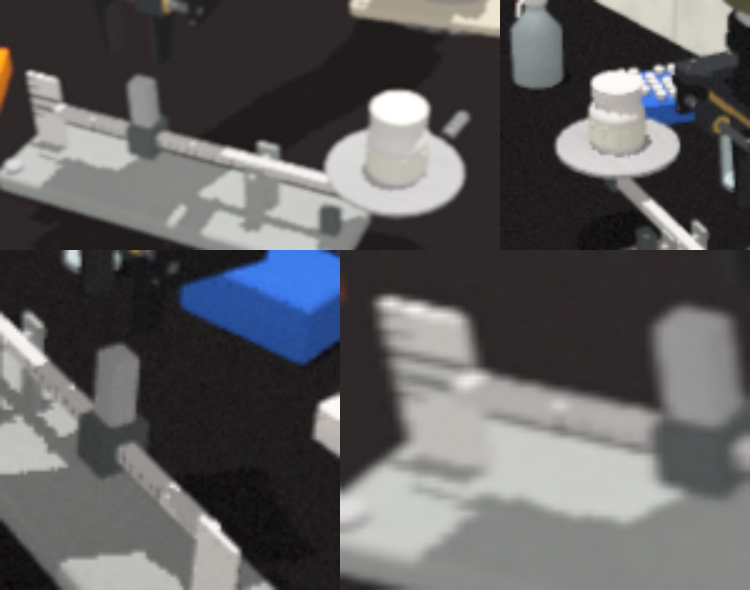

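```bash
cat >> h.py <<'E'
A=np.radians(81.7);YB=np.array([np.cos(A),np.sin(A),0]);PV=np.array([563.8,-99.5,85])
def bp(r,z,t): # beam point r from pivot on the poise side, z above pivot, tilt t
    return PV-YB*(r*np.cos(t)-z*np.sin(t))+np.array([0,0,z*np.cos(t)+r*np.sin(t)])
E
python3 - <<'E'
from h import *
for n in('0','5','6'):
    d=dict(np.load(('scene0' if n=='0' else 's'+n)+'.npz'));e=dict(np.load(('side0' if n=='0' else 'd'+n)+'.npz'))
    if n=='0':
        for t in(-.08,-.04,0,.04,.08): print(t,[proj(x,bp(r,z,t)).round(1).tolist() for x in(d,e) for r,z in((240,6),(264,0))])
    c=cv2.resize(d['frame'][155:190,187:227],None,fx=9,fy=9,interpolation=cv2.INTER_CUBIC);f=cv2.resize(e['frame'][262:322,378:418],(360,315*60//35 if 0 else 540),interpolation=cv2.INTER_CUBIC)
    o=c if n=='0' else np.hstack([o,c])
    q=f if n=='0' else np.hstack([q,f])
w=cv2.resize(o,(800,800*o.shape[0]//o.shape[1]));v=cv2.resize(q,(800,400));print(w.shape)
cv2.imwrite('pics/c7.png',np.vstack([w,v[:600-w.shape[0]]])[...,::-1])
E
```

```text
-0.08 [[202.6, 177.7], [195.6, 178.0], [402.2, 289.2], [408.9, 299.1]]
-0.04 [[202.0, 174.7], [194.8, 174.8], [402.7, 285.7], [409.6, 295.3]]
0 [[201.5, 171.8], [194.1, 171.5], [403.2, 282.0], [410.2, 291.4]]
0.04 [[201.1, 168.8], [193.6, 168.3], [403.5, 278.2], [410.6, 287.2]]
0.08 [[200.9, 165.9], [193.1, 165.0], [403.6, 274.2], [410.9, 282.9]]
(233, 800, 3)
```

View pics/c7.png

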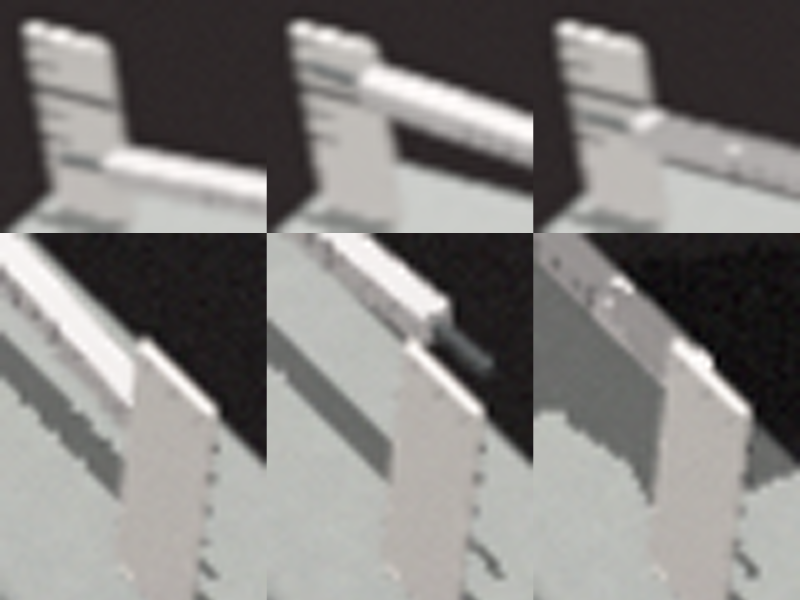

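Top row: pointer (panel y) at −0.08 stop ≈157, at +0.08 stop ≈68, now ≈118 (midpoint 112.5), so slightly past level. Measure it subpixel.

```bash
cat >> h.py <<'E'
def pcol(d,cols=range(196,201)):
    return [d['frame'][158:184,c].astype(int).min(1).tolist() for c in cols]
E
python3 - <<'E'
from h import *
for n in('scene0','s5','s6'):
    print(n)
    for c in pcol(dict(np.load(n+'.npz'))): print(c)
E
```

```text
scene0
[55, 174, 240, 210, 183, 182, 181, 180, 183, 176, 134, 124, 173, 176, 160, 178, 180, 161, 157, 164, 139, 137, 171, 180, 179, 179]
[45, 134, 207, 209, 189, 182, 183, 183, 184, 179, 151, 118, 165, 179, 173, 181, 181, 171, 165, 167, 135, 124, 168, 184, 184, 184]
[38, 82, 173, 220, 198, 183, 183, 183, 184, 182, 163, 121, 153, 180, 182, 183, 183, 181, 180, 176, 143, 121, 160, 181, 183, 183]
[37, 54, 159, 224, 201, 183, 182, 183, 183, 183, 172, 126, 139, 177, 184, 183, 183, 183, 184, 179, 150, 121, 152, 179, 184, 183]
[38, 47, 144, 212, 200, 184, 183, 183, 183, 184, 176, 135, 123, 172, 184, 183, 183, 183, 184, 180, 158, 123, 142, 177, 183, 183]
s5
[55, 175, 241, 211, 185, 183, 172, 135, 126, 158, 132, 125, 174, 177, 161, 179, 180, 161, 161, 180, 185, 185, 182, 180, 180, 181]
[46, 137, 209, 210, 191, 184, 178, 148, 119, 143, 142, 120, 165, 181, 174, 182, 182, 171, 167, 180, 184, 185, 185, 184, 185, 185]
[38, 82, 173, 221, 199, 184, 181, 160, 121, 128, 149, 120, 155, 181, 183, 184, 184, 182, 181, 184, 184, 184, 184, 185, 184, 184]
[36, 53, 160, 226, 203, 184, 183, 171, 137, 130, 152, 
[... 153 characters left out ...]
 184, 184, 184, 184, 185, 184, 184, 184, 184, 184]
s6
[55, 174, 240, 210, 183, 182, 181, 179, 184, 177, 133, 124, 170, 168, 130, 130, 168, 161, 160, 179, 184, 184, 181, 179, 179, 180]
[45, 135, 208, 209, 190, 182, 183, 183, 184, 180, 151, 119, 164, 172, 140, 125, 163, 168, 167, 179, 184, 183, 184, 183, 184, 184]
[37, 81, 172, 220, 198, 182, 183, 183, 184, 181, 162, 120, 153, 174, 150, 121, 151, 176, 180, 183, 183, 183, 183, 183, 183, 183]
[36, 52, 159, 224, 201, 182, 182, 183, 183, 183, 172, 125, 140, 173, 159, 122, 136, 174, 184, 184, 183, 182, 183, 183, 182, 183]
[37, 46, 144, 212, 201, 184, 183, 183, 183, 184, 176, 135, 124, 171, 171, 143, 134, 170, 182, 183, 183, 183, 183, 183, 183, 182]
```

Request:
send_rows --claw '[0, 0, 0, 0, 0, 0, -0.3, -0.45, -1, -1, -1, -1]' --slide '[[0, 0.1, 1.5], [0, 0.1, 3], [0, 0.1, 4.5], [0, 0.1, 6], [0, 0.1, 7], [0, 0.1, 7], [0, 0.1, 7], [0, 0.1, 7], [0, 0.1, 7], [0, 0.1, 7], [0, 0.1, 7], [0, 0.1, 7]]' --rot '[[0, 0, 0], [0, 0, 0], [0, 0, 0], [0, 0, 0], [0, 0, 0], [0, 0, 0], [0, 0, 0], [0, 0, 0], [0, 0, 0], [0, 0, 0], [0, 0, 0], [0, 0, 0]]'

```text
time_s: 16.62
tool_pos: [545.6, -226.3, 139.2]
tcp_rot: [0.0, 0.072, 0.997, -0.0]
contact_force: [1.9, -1.7, 0.5]
opening: 21.5
gripper_force: 5.0
```

Request:
send_rows --claw '[-1, -1, -0.4, -0.3, -0.2, -0.1, 0, 0, 0, 0, 0, 0]' --slide '[[0, 0, 0], [0, 0, 0], [0, 0, 0], [0, 0, 0], [0, 0, 0], [0, 0, 0], [0, 0, -1], [0, 0, -2.5], [0, 0, -4], [0, 0, -5.5], [0, 0, -7], [0, 0, -7]]' --rot '[[0, 0, 0], [0, 0, 0], [0, 0, 0], [0, 0, 0], [0, 0, 0], [0, 0, 0], [0, 0, 0], [0, 0, 0], [0, 0, 0], [0, 0, 0], [0, 0, 0], [0, 0, 0]]'

```text
time_s: 18.12
tool_pos: [546.0, -226.4, 210.5]
tcp_rot: [0.001, 0.072, 0.997, -0.0]
contact_force: [0.4, -0.1, 0.1]
opening: 43.4
gripper_force: 0.0
```

Request:
send_rows --claw '[0, 0, 0, 0, 0, 0, 0, 0]' --slide '[[0, 0, 0], [0, 0, 0], [0, 0, 0], [0, 0, 0], [0, 0, 0], [0, 0, 0], [0, 0, 0], [0, 0, 0]]' --rot '[[0, 0, 0], [0, 0, 0], [0, 0, 0], [0, 0, 0], [0, 0, 0], [0, 0, 0], [0, 0, 0], [0, 0, 0]]'

```text
time_s: 19.12
tool_pos: [545.4, -226.2, 209.0]
tcp_rot: [0.0, 0.072, 0.997, 0.0]
contact_force: [0.0, -0.9, 0.1]
opening: 43.5
gripper_force: 0.0
```

```bash
cat >> h.py <<'E'
BG=None
def pointer(d,base):
    """row of the pointer: dark centroid, with line/marks taken from a frame free of the pointer there"""
    out=[]
    for a,b in zip(pcol(d),base):
        w=np.clip(np.array(b)-np.array(a)-4,0,None)[4:]; out.append((w*np.arange(4,26)).sum()/w.sum())
    return np.array(out)
E
python3 - <<'E'
from h import *
L=lambda n:dict(np.load(n+'.npz'))
base=np.maximum(np.maximum(pcol(L('scene0')),pcol(L('s5'))),pcol(L('s6')))
d=manip.snapshot('scene');np.savez('s8.npz',**d)
lo,hi=pointer(L('scene0'),base),pointer(L('s5'),base)
for x in(L('s6'),d):
    p=pointer(x,base);print(p.round(2),(-.16*(p-hi)/(lo-hi)+.08).round(4))
E
```

```text
[14.66 14.76 14.98 15.26 15.17] [-0.0075 -0.0054 -0.0052 -0.0057 -0.0071]
[13.41 13.9  14.16 14.46 14.39] [0.0082 0.0055 0.0054 0.0046 0.004 ]
```

Request:
send_rows --claw '[0, 0, 0, 0, 0, 0, -0.3, -0.45, -1, -1, -1, -1]' --slide '[[0, -0.06, 1.5], [0, -0.06, 3], [0, -0.06, 4.5], [0, -0.06, 6], [0, -0.06, 7], [0, -0.06, 7], [0, -0.06, 7], [0, -0.06, 7], [0, -0.06, 7], [0, -0.06, 7], [0, -0.06, 7], [0, -0.06, 7]]' --rot '[[0, 0, 0], [0, 0, 0], [0, 0, 0], [0, 0, 0], [0, 0, 0], [0, 0, 0], [0, 0, 0], [0, 0, 0], [0, 0, 0], [0, 0, 0], [0, 0, 0], [0, 0, 0]]'

```text
time_s: 20.68
tool_pos: [545.4, -226.8, 139.1]
tcp_rot: [0.0, 0.072, 0.997, -0.0]
contact_force: [1.8, -1.2, -1.1]
opening: 21.9
gripper_force: 5.0
```

Request:
send_rows --claw '[-1, -1, -0.4, -0.3, -0.2, -0.1, 0, 0, 0, 0, 0, 0]' --slide '[[0, 0, 0], [0, 0, 0], [0, 0, 0], [0, 0, 0], [0, 0, 0], [0, 0, 0], [0, 0, -1], [0, 0, -2.5], [0, 0, -4], [0, 0, -5.5], [0, 0, -7], [0, 0, -7]]' --rot '[[0, 0, 0], [0, 0, 0], [0, 0, 0], [0, 0, 0], [0, 0, 0], [0, 0, 0], [0, 0, 0], [0, 0, 0], [0, 0, 0], [0, 0, 0], [0, 0, 0], [0, 0, 0]]'

```text
time_s: 22.18
tool_pos: [545.9, -227.0, 210.5]
tcp_rot: [0.001, 0.072, 0.997, -0.0]
contact_force: [0.4, -0.8, -0.3]
opening: 43.7
gripper_force: 0.0
```

Request:
send_rows --claw '[0, 0, 0, 0, 0, 0, 0, 0, 0, 0, 0, 0]' --slide '[[0, 0, 0], [0, 0, -1], [0, 0, -2], [0, 0, -3], [0, 0, -3], [0, 0, -3], [0, 0, -3], [0, 0, -3], [0, 0, -3], [0, 0, -3], [0, 0, -3], [0, 0, -3]]' --rot '[[0, 0, 0], [0, 0, 0], [0, 0, 0], [0, 0, 0], [0, 0, 0], [0, 0, 0], [0, 0, 0], [0, 0, 0], [0, 0, 0], [0, 0, 0], [0, 0, 0], [0, 0, 0]]'

```text
time_s: 23.68
tool_pos: [545.3, -226.8, 239.1]
tcp_rot: [0.0, 0.072, 0.997, 0.0]
contact_force: [0.7, 0.7, -0.4]
opening: 43.7
gripper_force: 0.0
```

```bash
python3 - <<'E'
from h import *
L=lambda n:dict(np.load(n+'.npz'))
base=np.maximum(np.maximum(pcol(L('scene0')),pcol(L('s5'))),pcol(L('s6')))
lo,hi=pointer(L('scene0'),base),pointer(L('s5'),base)
for i in range(3):
    d=manip.snapshot('scene');p=pointer(d,base);print(p.round(2),(-.16*(p-hi)/(lo-hi)+.08).round(4))
e=manip.snapshot('side')
o=np.vstack([cv2.resize(d['frame'][130:300,180:480],(600,340)),cv2.resize(e['frame'][120:260,200:400],(371,260))[:, :].copy() if 0 else cv2.resize(e['frame'][135:265,200:500],(600,260))])
cv2.imwrite('pics/c9.png',o[...,::-1]);print(manip.read_state()['time_s'])
E
```

```text
[14.   14.29 14.57 14.81 14.6 ] [0.0008 0.0006 0.0001 0.0001 0.001 ]
[13.97 14.29 14.56 14.8  14.6 ] [0.0012 0.0006 0.0003 0.0002 0.001 ]
[13.99 14.3  14.57 14.79 14.61] [0.0009 0.0005 0.0001 0.0003 0.0008]
23.875
```

View pics/c9.png

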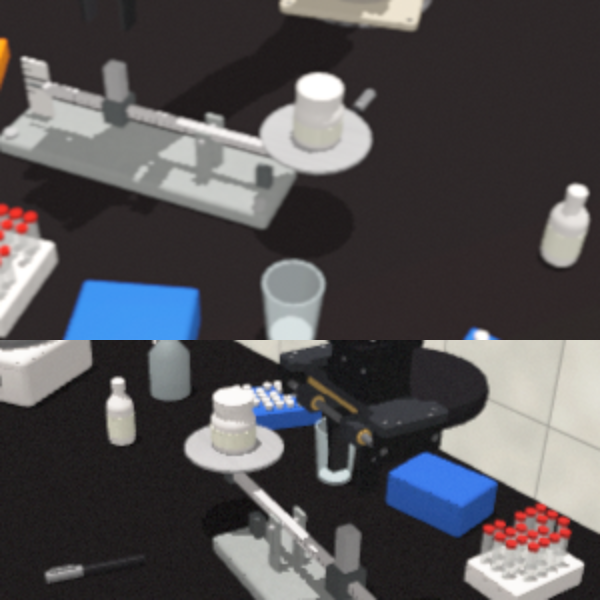

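The beam is steady and level: the tilt reads about 0.0005 rad. The jar stands in the middle of the pan at (318,112) in the crop. The bottle, beaker and marker are where they were, and the gripper is clear.

```bash
python3 -c "
from cell import manip
print(manip.close_job())"
```

```text
the job is handed in; nothing more can be done
None
```

The job is handed in: the jar stands released in the middle of the pan, the beam rests level (about 0.0005 rad by camera), the gripper is clear, and the bottle, beaker and marker look undisturbed in the last pictures.

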